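# Set out the blood-smear station

### The arm

A 6-joint arm with a two-finger parallel gripper is mounted at the origin on a cart in front of the work surface, level with it; the furniture and walls round the work are solid. World frame = base frame: x ahead of the robot, y to its left, z up, the work surface at z = 0. Lengths are in m, angles in degrees, forces in N, time in s.
With the tool pointing down it reaches from about 0.375 to 0.9 m from the base axis. Payload 3.1 kg.
Tool frame: the origin (TCP) lies at the very end of the fingers, on their centre line; the grasp point (between the pads) lies 19 mm behind it; z points along the fingers, y is the direction in which the jaws open and shut (so a half turn about z gives the same grasp; the last joint's range is limited). The gripper opens to 87 mm and grips with 3 to 60 N. Pads are 19 mm wide; open, the fingers measure 117 mm over their backs; the gripper's body (75 mm by 190 mm) begins 51 mm behind the grasp point.
Start: joints at [62.71, 30.224, 82.088, -0, 67.689, -10.227], TCP at [0.183, 0.597, 0.223] pointing down, gripper open.
Joint ranges: [-176.69, 176.69], [-43.24, 126.21], [12.49, 139.97], [-82, 262], [0, 151.66], [-163.58, 163.58]. Speed limits (degrees/s): [159.86, 159.86, 180, 180, 180, 180].

### API

Orientations are given as a 3x3 rotation matrix whose columns are the frame's x, y, z axes.
In Python, from rig import readout, capture, camera_model, bot, spot_in, regions_of gives the robot as it stands.
- The arm moves only by the tool send_rows, never from a script. Its argument "moves" is a list that holds one entry, the list of rows, each a list of 7 numbers: the turn, a rotation vector about the tool's x, y, z in degrees, then the shift along the tool's x, y, z in cm, then the opening, from -1 (shut) to 1 (fully open). A call has exactly 5 rows; each row shifts and turns the commanded pose from where the row before left it, along the tool's axes as they then stand; what a row does not reach is not made up. A row lasts 1/10 s, in which the tool goes at most 50 mm and 8.59 degrees, less where a joint would pass 70% of its speed; a pose out of reach is approached as far as the arm can. A call with a gripper value outside its range is refused whole. The fingers move at their own pace and stop on an object; the grip force is fixed at half the most. Time passes only in rows, so rows that do not move let the fingers close, or fill a call up. It gives the time, the measured TCP pose, the force and the opening at its end, in the units of the state.
- readout.read_state(): the state, without advancing time (a new reading comes with each control period).
- capture(name): name is "side" or "top"; returns the picture (384x512x3 uint8, blue, green, red); there is no depth.
- camera_model(name): a dict with "camera_matrix" (3x3 intrinsics, pixels), "k1" (the pictures are not rectified: a ray, as slopes to the right and down, at radius r is drawn at 1 + k1 r^2 times it, then the intrinsics apply), "pose" (4x4, takes a point from camera to world coordinates). Camera axes: x right, y up, looking along -z (the intrinsics and any distortion apply to the point x, -y, -z); pixel columns grow to the right and rows downward; lengths in m; the calibration is good to about 2 mm. A picture is of the moment at which its call begins. camera_model takes no time and is no camera call.
- bot.hand_in(): hands the job in, once; it reports no verdict.
Trained networks look in the newest picture that a camera, given by its name, has taken for a name from the list of things; names that differ only in an ending like _2 or _b are one class to them, and where a whole thing is asked for, a point or a joint stands for the part that bears it (a point fixed in the world has none). Each returns a list of dicts, best first, with "p" (0 to 1); they miss things now and then, are a little off and sometimes report something else, mostly with a low value. They report only what shows in the picture. A call takes as long as a camera call. They do not tell look-alikes from the thing itself.
- spot_in(camera, thing): "location" ([x, y, z] in m, in world coordinates, good to about 4 mm: the middle of the surface that is visible of it).
- regions_of(camera, thing): "mask" (384x512 bool, what is visible of it).
The state is a dict: "time_s": time; "joint_positions": joint angles; "qvel": joint speeds; "tau": joint torques, N m; "position": TCP position; "tcp_rot": TCP orientation; "force": force on the tool from outside, world axes, zero at the start; "moment": the same for the moment, N m; "opening": opening from 0.0 (shut) to 1.0 (fully open).
Only numpy, scipy, OpenCV 4.12 (cv2) and the standard library are available. Lean on these libraries where they do the work, as an engineer would, in place of code of your own. Each camera call takes 0.05 s, during which the arm holds its last target. There are 200 camera calls.

### The job

Set out the blood-smear station round the fixed black slide tray: lay the slide box flat and square in the middle of that half of the tray which is on the brown stain bottle's side, put the lancet box squarely on top of the middle of it with the long sides running the same way, and stand the sample cup in the middle of the tray's other half. Stand the strip bottle behind the tray, in line with the stain bottle and the diluent bottle and midway between them. Do not knock over or shift the two small control vials.

Things in the scene. Friction and masses are not known exactly. Their poses are not given: they have to be found in the camera images.
- slide_tray: Black slide tray, 120 x 200 x 18 mm, fixed on a thin white pad. Origin: centre of its underside; x (120 mm) points away from the robot, y (200 mm) to its left, turned up to 0.15 rad. A cross bar at y = 0 and end bars (tops at 18 mm) part it into two halves, each 94 mm long inside, centred at x = 0, y = +49 and -49 mm. Ribs along y carry things 16 mm above the worktop; no walls on the long sides.
- stain_bottle: Brown glass stain bottle with a narrow black cap, 48 mm diameter, 104 mm tall, upright and fixed behind the tray, at its left or its right end. Origin: centre of its underside. The strip bottle's place lies midway between it and the diluent bottle (their axes are 180 mm apart).
- diluent_bottle: White diluent bottle with a narrow cap, the thickest and tallest of the bottles near the tray: 62 mm diameter, 135 mm tall, upright and fixed behind the tray, at the end where the stain bottle is not. Origin: centre of its underside.
- slide_box_mid (a point): Slide box: flat carton 58 (x) x 80 (y) x 30 (z) mm, loose, 0.19 kg, lying flat; its 80 mm side is too wide for most grippers, so take it across the 58 mm. This point is its centre, half-way up (15 mm above its underside).
- lancet_box_mid (a point): Lancet box: small carton 45 (x) x 62 (y) x 38 (z) mm, loose, lying flat: smaller but taller than the slide box. This point is its centre, half-way up (19 mm above its underside).
- sample_cup_mid (a point): Sample cup with a wide pale lid, loose and light (20 g), upright, round, 66 mm tall; body tapering to about 45 mm diameter at the foot, lid 59 mm diameter over the top 13 mm, z up. This point is on its axis, half-way up (33 mm above its underside).
- strip_bottle_mid (a point): Strip bottle: slim white bottle with a cap as wide as its body, loose, 60 g, upright, 98 mm tall, body 42 mm diameter, cap 44 mm diameter over the top 22 mm, z up. This point is on its axis, half-way up (49 mm above its underside).
- control_vial_1_mid (a point): Small control vial with a screw cap, 24 mm diameter, 45 mm tall, loose, standing near the front edge of the worktop, to the right of the tray; a bystander, to be left alone. This point is its centre, half-way up.
- control_vial_2_mid (a point): Second small control vial, same size, standing near the front edge of the worktop, to the left of the tray; a bystander, to be left alone. This point is its centre, half-way up.
Mind the look-alikes: they are no part of the job. What is shaped like the part that bears strip_bottle_mid but orange or yellow is not meant.

How it is judged:
By the outcome, as a careful person would: the job done as asked, in the order asked, and still so for the second after the job is handed in, with the robot touching nothing.
It also fails if it takes over 114 s, if anything falls off the work surface, if the arm or the gripper's body presses on something with over 40 N, if the wrist force passes 120 N, or if a joint passes its speed limit or range.

## Working session

There is one attempt and no reset: what is moved stays moved. The work goes in short steps, Python scripts to look and compute and a tool call to move; the robot and the scene stay as the last step left them, time stands still between calls to the robot, and variables do not carry over. Pictures are saved under pics/ and viewed, about 12 in all and at most 16, crops included, and the job is handed in when it is done.

Besides the shell and the picture viewer there is one more tool, called after "Request:" in YAML: its name, and indented under it one key for each argument. send_rows: Moves the arm, as the interface text tells. Its arguments: {"type":"object","properties":{"moves":{"type":"array","items":{"type":"array","items":{"type":"array","items":{"type":"number"}}}}},"required":["moves"]}

```bash
ls; mkdir -p pics; python3 - <<'E'
from rig import *
import cv2,numpy as np
s=readout.read_state(); print({k:np.round(v,3).tolist() for k,v in s.items()})
for c in ["side","top"]:
    cv2.imwrite(f"pics/{c}0.png",capture(c)); m=camera_model(c); print(c,np.round(m["pose"],3).tolist(),np.round(m["camera_matrix"],1).tolist(),m["k1"])
    for t in ["slide_tray","stain_bottle","diluent_bottle","slide_box_mid","lancet_box_mid","sample_cup_mid","strip_bottle_mid","control_vial_1_mid"]:
        print(t,[(np.round(d["location"],3).tolist(),round(d["p"],2)) for d in spot_in(c,t)])
E
```

```text
pics
{'time_s': 0.0, 'joint_positions': [62.711, 30.278, 82.156, -0.002, 67.689, -10.226], 'qvel': [-0.008, -0.031, 0.095, -0.005, 0.016, 0.08], 'tau': [-0.001, -44.003, -17.659, 0.063, 0.058, -0.0], 'position': [0.183, 0.597, 0.222], 'tcp_rot': [[-0.956, 0.293, -0.001], [0.293, 0.956, -0.002], [0.0, -0.002, -1.0]], 'force': [-0.352, 0.352, -0.213], 'moment': [-0.033, -0.041, 0.011], 'opening': 1.001}
side [[0.964, 0.165, -0.21, 0.286], [-0.267, 0.568, -0.779, -1.061], [-0.009, 0.806, 0.591, 0.784], [0.0, 0.0, 0.0, 1.0]] [[445.6, 0.0, 255.2], [0.0, 445.6, 193.7], [0.0, 0.0, 1.0]] 0.05539127495251051
slide_tray []
stain_bottle [([0.608, -0.167, 0.057], 0.91), ([0.357, -0.312, 0.024], 0.43)]
diluent_bottle [([0.617, 0.005, 0.072], 0.66)]
slide_box_mid [([0.424, -0.252, 0.031], 0.87)]
lancet_box_mid [([0.556, -0.438, 0.04], 0.93)]
sample_cup_mid [([0.558, -0.336, 0.058], 0.88), ([0.354, -0.312, 0.025], 0.44)]
strip_bottle_mid [([0.428, -0.384, 0.067], 0.85), ([0.65, -0.316, 0.063], 0.81), ([0.69, -0.151, 0.062], 0.64)]
control_vial_1_mid [([0.353, -0.315, 0.021], 0.73)]
top [[-0.104, 0.974, -0.2, 0.312], [-0.995, -0.101, 0.023, -0.117], [0.002, 0.201, 0.98, 1.119], [0.0, 0.0, 0.0, 1.0]] [[365.3, 0.0, 259.4], [0.0, 365.3, 199.9], [0.0, 0.0, 1.0]] -0.11404816277879085
slide_tray [([0.472, -0.028, 0.006], 0.69), ([0.608, 0.017, 0.1], 0.6)]
stain_bottle [([0.602, -0.155, 0.072], 0.76)]
diluent_bottle [([0.608, 0.018, 0.097], 0.6)]
slide_box_mid [([0.425, -0.25, 0.03], 0.88)]
lancet_box_mid [([0.563, -0.417, 0.039], 0.87)]
sample_cup_mid [([0.56, -0.319, 0.064], 0.88)]
strip_bottle_mid [([0.646, -0.298, 0.095], 0.87), ([0.688, -0.134, 0.096], 0.77), ([0.424, -0.36, 0.096], 0.53)]
control_vial_1_mid [([0.348, -0.305, 0.038], 0.59)]
```

```bash
python3 - <<'E'
import cv2
for c in ["side","top"]:
    i=cv2.imread(f"pics/{c}0.png"); cv2.imwrite(f"pics/{c}0b.png",cv2.resize(i,(800,600),interpolation=cv2.INTER_CUBIC))
E
```

```text
(no output)
```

View pics/side0b.png

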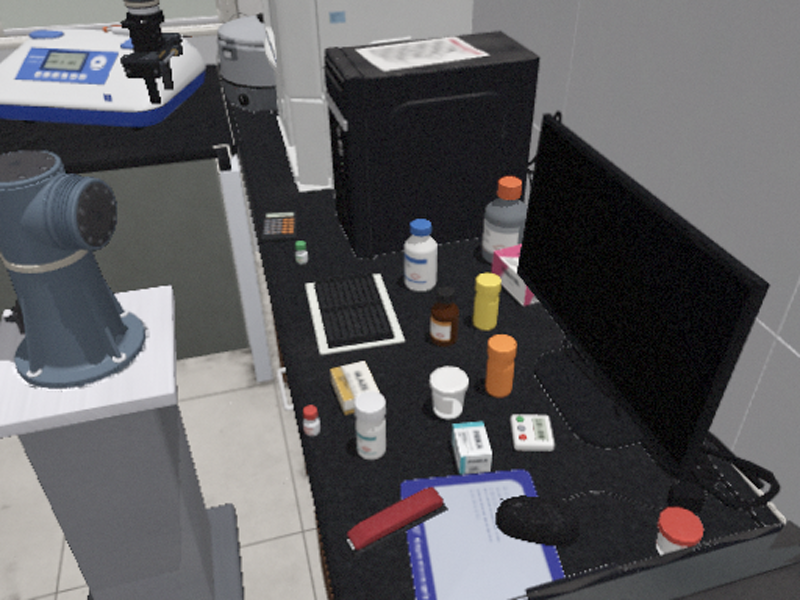

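View pics/top0b.png

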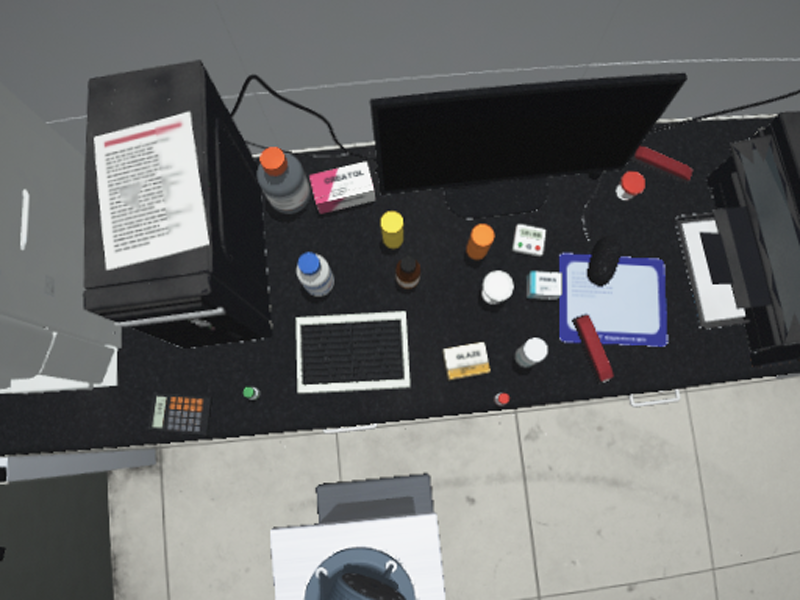

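The side view shows, at 800x600 scale: white strip bottle (370,425), slide box (355,388), cup (448,392), lancet box (472,447), tray (353,312), brown bottle (445,318) and diluent (421,255). The vials are at (311,420) and (301,252). The top view agrees. The stain bottle is on the right, and the orange and yellow bottles are decoys. Next I fit known shapes to the masks.

```bash
cat >fit.py <<'E'
from rig import *
import cv2,numpy as np
from scipy.optimize import minimize
S=4
def proj(c,P):
    m=camera_model(c);T=np.linalg.inv(m["pose"]);q=P@T[:3,:3].T+T[:3,3]
    u=np.c_[q[:,0]/-q[:,2],-q[:,1]/-q[:,2]];u=u*(1+m["k1"]*(u**2).sum(1,keepdims=True));K=np.array(m["camera_matrix"])
    return u*[K[0,0],K[1,1]]+K[:2,2]
A=np.linspace(0,2*np.pi,40,endpoint=False)
def cyl(prof):  # [(r,z)]
    return [np.vstack([np.c_[r*np.cos(A),r*np.sin(A),0*A+z] for r,z in seg]) for seg in zip(prof[:-1],prof[1:])]
def box(a,b,h): return [np.array([[x,y,z] for x in(-a/2,a/2) for y in(-b/2,b/2) for z in(0,h)])]
def bl(m): return cv2.GaussianBlur(m.astype(np.float32),(0,0),3)
def render(c,parts,x,y,w,z0=0):
    im=np.zeros((384*S,512*S),np.uint8);R=np.array([[np.cos(w),-np.sin(w),0],[np.sin(w),np.cos(w),0],[0,0,1]])
    for p in parts:
        h=cv2.convexHull(proj(c,p@R.T+[x,y,z0]).astype(np.float32))[:,0]
        cv2.fillConvexPoly(im,np.round((h+.5)*S*16-8).astype(np.int32),1,shift=4)
    return im
def fit(masks,parts,x0,yaw,z0=0):
    big={c:cv2.resize(m.astype(np.uint8),None,fx=S,fy=S,interpolation=cv2.INTER_NEAREST) for c,m in masks.items()}
    def f(p):
        t=0
        for c,b in big.items():
            r=render(c,parts,p[0]/1e3,p[1]/1e3,np.radians(p[2]) if yaw else 0,z0)
            t+=1-(r&b).sum()/(r|b).sum()
        return t/len(big)
    best=None
    for w in ([0,30,60,90,120,150] if yaw else [None]):
        p=[x0[0]*1e3,x0[1]*1e3]+([w] if yaw else [])
        sim=np.array([p]+[np.array(p)+d for d in np.diag([8,8,15][:len(p)])])
        r=minimize(f,p,method="Nelder-Mead",options=dict(initial_simplex=sim,xatol=.1,fatol=1e-4,maxiter=120))
        if best is None or r.fun<best.fun: best=r
    return np.round(best.x,1).tolist(),round(best.fun,3)
def mask(c,t,xyz):
    uv=proj(c,np.array([xyz]))[0];b=None
    for d in regions_of(c,t):
        ys,xs=np.nonzero(d["mask"])
        if len(xs)==0: continue
        e=np.hypot(xs.mean()-uv[0],ys.mean()-uv[1])
        if e<25 and (b is None or e<b[0]): b=(e,d["mask"])
    return b and b[1]
SH=dict(slide_box_mid=box(.058,.080,.030),lancet_box_mid=box(.045,.062,.038),
 sample_cup_mid=cyl([(.0225,0),(.026,.053)])+cyl([(.0295,.053),(.0295,.066)]),
 strip_bottle_mid=cyl([(.021,0),(.021,.076)])+cyl([(.022,.076),(.022,.098)]),
 slide_tray=box(.12,.2,.018),stain_bottle=None,diluent_bottle=None)
def look(t,x,y,z,z0=0):
    M={}
    for c in("top","side"):
        m=mask(c,t,(x,y,z))
        if m is not None: M[c]=m
    yaw="box" in t or "tray" in t
    out={c:fit({c:m},SH[t],(x,y),yaw,z0) for c,m in M.items()}
    if len(M)>1: out["both"]=fit(M,SH[t],(x,y),yaw,z0)
    print(t,out,flush=True); return M
E
cat >m1.py <<'E'
from fit import *
for c in("top","side"): capture(c)
look("slide_box_mid",.425,-.25,.02); look("lancet_box_mid",.56,-.42,.02)
look("sample_cup_mid",.56,-.325,.04); look("strip_bottle_mid",.424,-.37,.05)
SH["stain_bottle"]=cyl([(.024,0),(.024,.07)])+cyl([(.024,.07),(.012,.08)])+cyl([(.012,.08),(.012,.104)])
SH["diluent_bottle"]=cyl([(.031,0),(.031,.095)])+cyl([(.031,.095),(.017,.11)])+cyl([(.017,.11),(.017,.135)])
look("stain_bottle",.608,-.16,.05); look("diluent_bottle",.615,.01,.06)
M=look("slide_tray",.47,-.03,.01)
# white pad in top/side: backproject rect corners at z=0
for c in("top","side"):
    g=cv2.imread(f"pics/{c}0.png"); u,v=proj(c,np.array([[.47,-.03,0]]))[0].astype(int)
    hsv=cv2.cvtColor(g,cv2.COLOR_BGR2HSV); w=((hsv[...,2]>150)&(hsv[...,1]<60)).astype(np.uint8)
    n,l,st,ce=cv2.connectedComponentsWithStats(w)
    k=[i for i in range(1,n) if np.hypot(*(ce[i]-[u,v]))<15 and st[i,4]>100]; print(c,[(st[i].tolist(),ce[i].round(1).tolist()) for i in k])
    for i in k:
        h=cv2.convexHull(np.argwhere(l==i)[:,::-1].astype(np.int32)); m=camera_model(c);K=np.array(m["camera_matrix"])
        x=(h[:,0]-K[:2,2])/K[0,0]; q=x.copy()
        for _ in range(8): q=x/(1+m["k1"]*(q**2).sum(1,keepdims=True))
        P=np.array(m["pose"]);d=np.c_[q[:,0],-q[:,1],-np.ones(len(q))]@P[:3,:3].T;o=P[:3,3]
        G=(o+d*(-o[2]/d[:,2])[:,None])[:,:2]; print("pad",cv2.minAreaRect((G*1000).astype(np.float32)))
E
time python3 m1.py
```

```text
slide_box_mid {'top': ([430.5, -249.4, 183.3], np.float64(0.059)), 'side': ([430.8, -245.9, 5.1], np.float64(0.252)), 'both': ([430.6, -248.8, 4.3], np.float64(0.165))}
lancet_box_mid {'top': ([563.4, -422.7, -5.7], np.float64(0.152)), 'side': ([564.1, -423.1, -10.3], np.float64(0.046)), 'both': ([564.4, -422.9, 170.5], np.float64(0.104))}
sample_cup_mid {'top': ([562.8, -324.0], np.float64(0.052)), 'side': ([562.7, -323.1], np.float64(0.063)), 'both': ([562.8, -323.9], np.float64(0.058))}
strip_bottle_mid {'top': ([427.8, -367.5], np.float64(0.118)), 'side': ([429.4, -365.7], np.float64(0.108)), 'both': ([428.4, -367.7], np.float64(0.116))}
stain_bottle {'top': ([612.2, -155.5], np.float64(0.137)), 'side': ([613.8, -151.7], np.float64(0.084)), 'both': ([613.1, -154.3], np.float64(0.115))}
diluent_bottle {'top': ([624.0, 26.8], np.float64(0.086)), 'side': ([624.2, 28.6], np.float64(0.073)), 'both': ([623.6, 27.0], np.float64(0.081))}
slide_tray {'top': ([466.1, -24.2, -5.9], np.float64(0.25)), 'side': ([472.7, -38.2, 183.5], np.float64(0.157)), 'both': ([472.5, -36.5, 183.6], np.float64(0.207))}
top [([189, 199, 73, 52, 961], [225.8, 225.4])]
pad ((473.13800048828125, -29.003997802734375), (220.4243621826172, 152.05731201171875), 87.343017578125)
side [([196, 175, 63, 52, 611], [225.3, 204.9])]
pad ((473.19927978515625, -27.814125061035156), (221.57200622558594, 151.22125244140625), 87.38291931152344)
real	1m31.170s
user	0m54.187s
sys	0m20.078s
```

```bash
cat >plan.py <<'E'
import sys,numpy as np
from rig import readout
def plan(*wps,step=45,turn=8):
    """wps: (x,y,z mm, jaw angle deg, opening); prints rows"""
    s=readout.read_state();p=np.array(s["position"])*1e3;R=np.array(s["tcp_rot"]);a=np.degrees(np.arctan2(R[1,1],R[0,1]))
    print("t",round(s["time_s"],2),"at",p.round(1),"ang",round(a,2),"tilt",R[:2,2].round(3),"open",round(s["opening"],3),"F",np.round(s["force"],1))
    rows=[]
    for x,y,z,b,o in wps:
        d=np.array([x,y,z])-p;t=(b-a+90)%180-90;t=b-a
        n=max(1,int(np.ceil(max(np.linalg.norm(d)/step,abs(t)/turn))))
        for i in range(n):
            ar=np.radians(a); ty=np.array([np.cos(ar),np.sin(ar),0]);tx=np.array([-ty[1],ty[0],0])
            q=d/n; rows.append([0,0,round(-t/n,2),round(q@tx/10,2),round(q@ty/10,2),round(-q[2]/10,2),o]); a+=t/n
        p=np.array([x,y,z])
    while len(rows)%5: rows.append([0,0,0,0,0,0,rows[-1][6]])
    for i in range(0,len(rows),5): print(str(rows[i:i+5]).replace(" ",""))
E
python3 - <<'E'
from plan import plan
plan((300,380,250,60,1),(390,60,250,20,1),(430.6,-248.8,150,4.5,1))
E
python3 - <<'E'
from fit import *
# tray = dark hole inside the white pad
for c in("top","side"):
    g=cv2.imread(f"pics/{c}0.png");u,v=proj(c,np.array([[.473,-.028,.018]]))[0].astype(int)
    w=(g.max(2)>100).astype(np.uint8)
    n,l,st,ce=cv2.connectedComponentsWithStats(1-w,connectivity=4);i=l[v,u]
    m=cv2.morphologyEx((l==i).astype(np.uint8),cv2.MORPH_CLOSE,np.ones((3,3)));print(c,st[i],fit({c:m},SH["slide_tray"],(.473,-.028),True))
E
```

```text
t 1.7 at [183.3 597.5 222.5] ang 72.94 tilt [-0. -0.] open 0.999 F [ 0.   0.1 -0.1]
[[0,0,np.float64(2.16),np.float64(-2.92),np.float64(-2.89),np.float64(-0.46),1],[0,0,np.float64(2.16),np.float64(-3.03),np.float64(-2.78),np.float64(-0.46),1],[0,0,np.float64(2.16),np.float64(-3.13),np.float64(-2.67),np.float64(-0.46),1],[0,0,np.float64(2.16),np.float64(-3.23),np.float64(-2.55),np.float64(-0.46),1],[0,0,np.float64(2.16),np.float64(-3.32),np.float64(-2.42),np.float64(-0.46),1]]
[[0,0,np.float64(2.16),np.float64(-3.41),np.float64(-2.3),np.float64(-0.46),1],[0,0,np.float64(5.0),np.float64(-2.97),np.float64(-2.9),np.float64(-0.0),1],[0,0,np.float64(5.0),np.float64(-3.22),np.float64(-2.63),np.float64(-0.0),1],[0,0,np.float64(5.0),np.float64(-3.43),np.float64(-2.34),np.float64(-0.0),1],[0,0,np.float64(5.0),np.float64(-3.62),np.float64(-2.03),np.float64(-0.0),1]]
[[0,0,np.float64(5.0),np.float64(-3.79),np.float64(-1.71),np.float64(-0.0),1],[0,0,np.float64(5.0),np.float64(-3.92),np.float64(-1.37),np.float64(-0.0),1],[0,0,np.float64(5.0),np.float64(-4.03),np.float64(-1.03),np.float64(-0.0),1],
[... 935 characters left out ...]
minimize(f,p,method="Nelder-Mead",options=dict(initial_simplex=sim,xatol=.1,fatol=1e-4,maxiter=120))
    res = _minimize_neldermead(fun, x0, args, callback, bounds=bounds,
                               **options)
    fxr = func(xr)
    fx = function(np.copy(x), *(wrapper_args + args))
  File "fit.py", line 25, in f
    r=render(c,parts,p[0]/1e3,p[1]/1e3,np.radians(p[2]) if yaw else 0,z0)
  File "fit.py", line 17, in render
    h=cv2.convexHull(proj(c,p@R.T+[x,y,z0]).astype(np.float32))[:,0]
                     ~~~~^^^^^^^^^^^^^^^^^^
  File "fit.py", line 6, in proj
    m=camera_model(c);T=np.linalg.inv(m["pose"]);q=P@T[:3,:3].T+T[:3,3]
ValueError: time passes only in moves, steps and waits
```

```bash
sed -i 's/rows.append(\[0,0,round(-t\/n,2),round(q@tx\/10,2),round(q@ty\/10,2),round(-q\[2\]\/10,2),o\])/rows.append([0,0]+[float(round(v,2)) for v in (-t\/n,q@tx\/10,q@ty\/10,-q[2]\/10)]+[o])/' plan.py; sed -i 's/^S=4/S=4\nimport functools; camera_model=functools.lru_cache(camera_model)/' fit.py; grep -n "rows.append" plan.py
```

```text
13:            q=d/n; rows.append([0,0]+[float(round(v,2)) for v in (-t/n,q@tx/10,q@ty/10,-q[2]/10)]+[o]); a+=t/n
15:    while len(rows)%5: rows.append([0,0,0,0,0,0,rows[-1][6]])
```

Request:
send_rows:
  moves:
    - [[0,0,2.16,-2.92,-2.89,-0.46,1],[0,0,2.16,-3.03,-2.78,-0.46,1],[0,0,2.16,-3.13,-2.67,-0.46,1],[0,0,2.16,-3.23,-2.55,-0.46,1],[0,0,2.16,-3.32,-2.42,-0.46,1]]

```text
time_s: 2.2
position: [0.281, 0.4149, 0.2458]
tcp_rot: [[-0.884, 0.468, 0.0], [0.468, 0.884, 0.0], [-0.0, 0.0, -1.0]]
force: [0.3, -0.3, 0.1]
opening: 1.0
```

Request:
send_rows:
  moves:
    - [[0,0,2.16,-3.41,-2.3,-0.46,1],[0,0,5,-2.97,-2.9,0,1],[0,0,5,-3.22,-2.63,0,1],[0,0,5,-3.43,-2.34,0,1],[0,0,5,-3.62,-2.03,0,1]]

```text
time_s: 2.7
position: [0.3452, 0.2186, 0.2505]
tcp_rot: [[-0.64, 0.768, 0.001], [0.768, 0.64, 0.0], [-0.0, 0.001, -1.0]]
force: [1.3, -0.5, 0.4]
opening: 0.999
```

Request:
send_rows:
  moves:
    - [[0,0,5,-3.79,-1.71,0,1],[0,0,5,-3.92,-1.37,0,1],[0,0,5,-4.03,-1.03,0,1],[0,0,5,-4.1,-0.67,0,1],[0,0,1.94,-3.8,-0.84,1.25,1]]

```text
time_s: 3.2
position: [0.3974, 0.0192, 0.2391]
tcp_rot: [[-0.307, 0.952, 0.006], [0.952, 0.307, -0.001], [-0.003, 0.005, -1.0]]
force: [1.2, -0.3, -0.5]
opening: 1.001
```

Request:
send_rows:
  moves:
    - [[0,0,1.94,-3.83,-0.71,1.25,1],[0,0,1.94,-3.85,-0.58,1.25,1],[0,0,1.94,-3.87,-0.45,1.25,1],[0,0,1.94,-3.88,-0.32,1.25,1],[0,0,1.94,-3.89,-0.19,1.25,1]]

```text
time_s: 3.7
position: [0.4205, -0.1735, 0.1749]
tcp_rot: [[-0.143, 0.99, 0.001], [0.99, 0.143, -0.0], [-0.001, 0.001, -1.0]]
force: [0.1, -0.7, -0.0]
opening: 1.003
```

Request:
send_rows:
  moves:
    - [[0,0,1.94,-3.89,-0.06,1.25,1],[0,0,1.94,-3.89,0.07,1.25,1],[0,0,0,0,0,0,1],[0,0,0,0,0,0,1],[0,0,0,0,0,0,1]]

```text
time_s: 4.2
position: [0.4299, -0.2476, 0.1502]
tcp_rot: [[-0.078, 0.997, -0.001], [0.997, 0.078, 0.001], [0.001, -0.001, -1.0]]
force: [-0.2, 0.4, 0.3]
opening: 1.0
```

```bash
python3 - <<'E'
from plan import plan
plan((430.6,-248.8,40,4.4,1),(430.6,-248.8,6,4.4,1),(430.6,-248.8,6,4.4,-1))
E
```

```text
t 4.2 at [ 429.9 -247.6  150.2] ang 4.49 tilt [-0.001  0.001] open 1.0 F [-0.2  0.4  0.3]
[[0,0,0.03,-0.04,0.02,3.67,1],[0,0,0.03,-0.04,0.02,3.67,1],[0,0,0.03,-0.04,0.02,3.67,1],[0,0,-0.0,0.0,0.0,3.4,1],[0,0,-0.0,0.0,0.0,-0.0,-1]]
```

Request:
send_rows:
  moves:
    - [[0,0,0,-0.04,0.02,3.67,1],[0,0,0,-0.04,0.02,3.67,1],[0,0,0,-0.04,0.02,3.67,1],[0,0,0,0,0,2.0,1],[0,0,0,0,0,1.4,1]]

```text
time_s: 4.7
position: [0.4306, -0.2478, 0.0051]
tcp_rot: [[-0.08, 0.997, -0.002], [0.997, 0.08, 0.002], [0.002, -0.002, -1.0]]
force: [-0.7, -0.2, -0.0]
opening: 0.996
```

Request:
send_rows:
  moves:
    - [[0,0,0,0,0,0,-1],[0,0,0,0,0,0,-1],[0,0,0,0,0,0,-1],[0,0,0,0,0,0,-1],[0,0,0,0,0,0,-1]]

```text
time_s: 5.2
position: [0.4315, -0.2501, 0.0071]
tcp_rot: [[-0.078, 0.997, 0.001], [0.997, 0.078, -0.001], [-0.001, 0.001, -1.0]]
force: [0.4, -0.1, 5.0]
opening: 0.669
```

Request:
send_rows:
  moves:
    - [[0,0,0,0,0,0,-1],[0,0,0,0,0,-1,-1],[0,0,0,0,0,-3,-1],[0,0,0,0,0,-3.5,-1],[0,0,0,0,0,-3.5,-1]]

```text
time_s: 5.7
position: [0.4304, -0.2494, 0.1172]
tcp_rot: [[-0.077, 0.997, -0.001], [0.997, 0.077, 0.001], [0.001, -0.001, -1.0]]
force: [0.5, 0.1, -1.8]
opening: 0.667
```

```bash
python3 - <<'E'
from plan import plan
plan((450,-163,130,1,-1),(470,-77.9,65,-2.9,-1),step=35)
E
```

```text
t 5.7 at [ 430.4 -249.4  117.2] ang 4.44 tilt [-0.001  0.001] open 0.667 F [ 0.5  0.1 -1.8]
[[0,0,1.15,2.82,0.87,-0.43,-1],[0,0,1.15,2.84,0.82,-0.43,-1],[0,0,1.15,2.85,0.76,-0.43,-1],[0,0,0.97,2.12,0.54,1.62,-1],[0,0,0.97,2.13,0.5,1.62,-1]]
[[0,0,0.97,2.14,0.46,1.62,-1],[0,0,0.97,2.14,0.43,1.62,-1],[0,0,0,0,0,0,-1],[0,0,0,0,0,0,-1],[0,0,0,0,0,0,-1]]
```

Request:
send_rows:
  moves:
    - [[0,0,1.15,2.82,0.87,-0.43,-1],[0,0,1.15,2.84,0.82,-0.43,-1],[0,0,1.15,2.85,0.76,-0.43,-1],[0,0,0.97,2.12,0.54,1.62,-1],[0,0,0.97,2.13,0.5,1.62,-1]]

```text
time_s: 6.2
position: [0.4611, -0.1201, 0.0973]
tcp_rot: [[0.017, 1.0, 0.002], [1.0, -0.017, -0.001], [-0.001, 0.002, -1.0]]
force: [-0.4, -0.2, -2.5]
opening: 0.672
```

Request:
send_rows:
  moves:
    - [[0,0,0.97,2.14,0.46,1.62,-1],[0,0,0.97,2.14,0.43,1.62,-1],[0,0,0,0,0,0,-1],[0,0,0,0,0,0,-1],[0,0,0,0,0,0,-1]]

```text
time_s: 6.7
position: [0.4711, -0.0792, 0.0648]
tcp_rot: [[0.05, 0.999, 0.001], [0.999, -0.05, -0.001], [-0.001, 0.001, -1.0]]
force: [0.5, -0.8, -2.9]
opening: 0.67
```

```bash
python3 - <<'E'
from plan import plan
plan((470,-77.9,23,-2.9,-1))
from rig import *
import cv2,numpy as np
a=capture("top");b=capture("side");cv2.imwrite("pics/h1.png",np.hstack([cv2.resize(a[130:290,130:330],None,fx=2,fy=3),cv2.resize(b[120:280,150:350],None,fx=2,fy=3)]))
E
```

```text
t 6.7 at [471.1 -79.2  64.8] ang -2.89 tilt [ 0.001 -0.001] open 0.67 F [ 0.5 -0.8 -2.9]
[[0,0,0.01,0.13,-0.12,4.18,-1],[0,0,0,0,0,0,-1],[0,0,0,0,0,0,-1],[0,0,0,0,0,0,-1],[0,0,0,0,0,0,-1]]
```

View pics/h1.png

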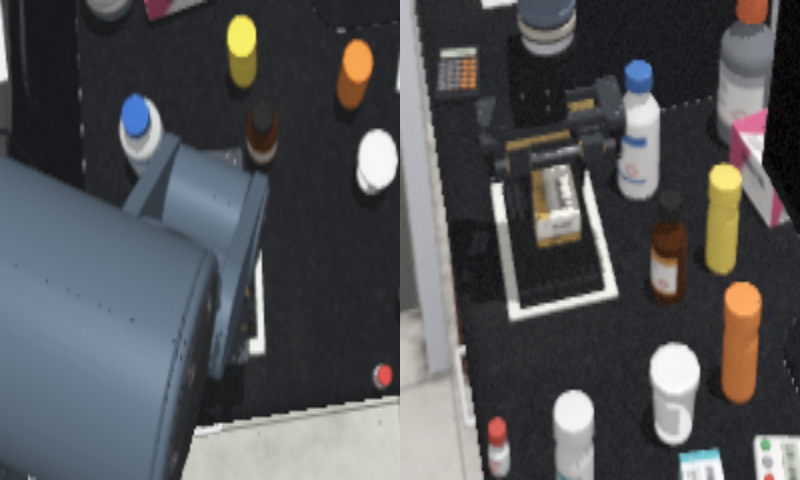

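Side crop: the box hangs level over the right half, around (555,205), and the gripper is clear of both bottles. Lowering and releasing.

Request:
send_rows:
  moves:
    - [[0,0,0,0.13,-0.12,2.0,-1],[0,0,0,0,0,1.4,-1],[0,0,0,0,0,0.4,-1],[0,0,0,0,0,0.3,-1],[0,0,0,0,0,0,-1]]

```text
time_s: 7.3
position: [0.4698, -0.0775, 0.0235]
tcp_rot: [[0.051, 0.999, 0.001], [0.999, -0.051, -0.0], [-0.0, 0.001, -1.0]]
force: [0.9, -0.5, -1.6]
opening: 0.668
```

Request:
send_rows:
  moves:
    - [[0,0,0,0,0,0,1],[0,0,0,0,0,0,1],[0,0,0,0,0,0,1],[0,0,0,0,0,0,1],[0,0,0,0,0,0,1]]

```text
time_s: 7.8
position: [0.4696, -0.077, 0.0233]
tcp_rot: [[0.05, 0.999, 0.0], [0.999, -0.05, -0.0], [-0.0, 0.0, -1.0]]
force: [-0.1, 0.2, 0.1]
opening: 0.973
```

Request:
send_rows:
  moves:
    - [[0,0,0,0,0,-3,1],[0,0,0,0,0,-4.5,1],[0,0,0,0,0,-4.5,1],[0,0,0,0,0,-4,1],[0,0,0,0,0,0,1]]

```text
time_s: 8.3
position: [0.4729, -0.0782, 0.1881]
tcp_rot: [[0.05, 0.999, 0.011], [0.999, -0.05, -0.005], [-0.004, 0.011, -1.0]]
force: [0.8, -0.2, -0.1]
opening: 1.001
```

```bash
python3 - <<'E'
from plan import plan
plan((520,-280,190,-5,1),(562,-422,110,-8,1))
E
```

```text
t 8.3 at [472.9 -78.2 188.1] ang -2.85 tilt [ 0.011 -0.005] open 1.001 F [ 0.8 -0.2 -0.1]
[[0,0,0.43,-3.98,1.14,-0.04,1],[0,0,0.43,-3.98,1.17,-0.04,1],[0,0,0.43,-3.97,1.2,-0.04,1],[0,0,0.43,-3.96,1.23,-0.04,1],[0,0,0.43,-3.95,1.26,-0.04,1]]
[[0,0,0.75,-3.44,1.36,2.0,1],[0,0,0.75,-3.43,1.4,2.0,1],[0,0,0.75,-3.41,1.45,2.0,1],[0,0,0.75,-3.39,1.49,2.0,1],[0,0,0,0,0,0,1]]
```

Request:
send_rows:
  moves:
    - [[0,0,0.43,-3.98,1.14,0,1],[0,0,0.43,-3.98,1.17,0,1],[0,0,0.43,-3.97,1.2,0,1],[0,0,0.43,-3.96,1.23,0,1],[0,0,0.43,-3.95,1.26,0,1]]

```text
time_s: 8.8
position: [0.5159, -0.28, 0.1818]
tcp_rot: [[0.088, 0.996, -0.002], [0.996, -0.088, 0.002], [0.001, -0.002, -1.0]]
force: [0.5, 1.1, 0.0]
opening: 0.999
```

Request:
send_rows:
  moves:
    - [[0,0,0.75,-3.44,1.36,2.0,1],[0,0,0.75,-3.43,1.4,2.0,1],[0,0,0.75,-3.41,1.45,2.0,1],[0,0,0.75,-3.39,1.49,2.0,1],[0,0,0,0,0,0,1]]

```text
time_s: 9.3
position: [0.5572, -0.4244, 0.0977]
tcp_rot: [[0.143, 0.99, -0.003], [0.99, -0.143, 0.002], [0.001, -0.003, -1.0]]
force: [-0.8, -0.3, 0.2]
opening: 0.998
```

```bash
python3 - <<'E'
from plan import plan
plan((564,-423,8,-8.5,1))
from fit import *
a=capture("top");b=capture("side");
look("slide_box_mid",.470,-.078,.03,.016)
cv2.imwrite("pics/h2.png",np.hstack([cv2.resize(a[130:290,150:350],None,fx=2,fy=3),cv2.resize(b[120:280,150:350],None,fx=2,fy=3)]))
E
```

```text
t 9.3 at [ 557.2 -424.4   97.7] ang -8.23 tilt [-0.003  0.002] open 0.998 F [-0.8 -0.3  0.2]
[[0,0,0.14,0.12,0.33,4.48,1],[0,0,0.14,0.12,0.33,4.48,1],[0,0,0,0,0,0,1],[0,0,0,0,0,0,1],[0,0,0,0,0,0,1]]
slide_box_mid {'side': ([469.6, -74.1, 176.0], np.float64(0.045))}
```

View pics/h2.png

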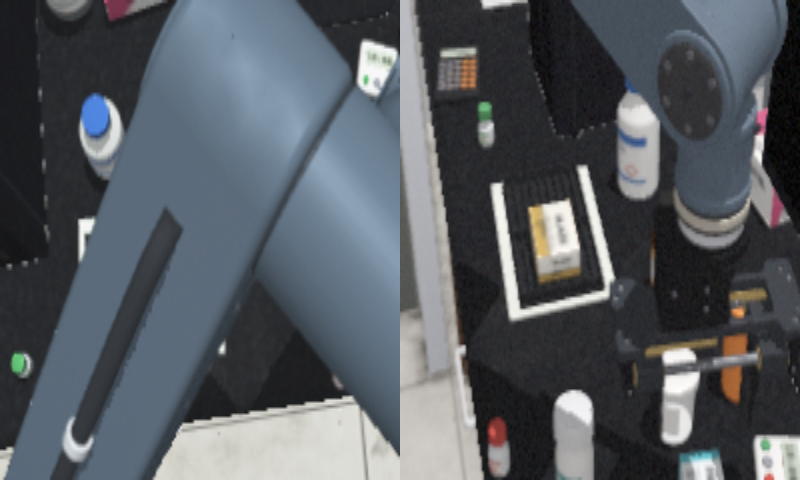

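Side crop: the slide box lies flat in the right half at about (553,240), square to the tray. The side fit gives 469.6, -74.1, with the usual +3 mm side-camera y bias, so it is fine. Next: pick the lancet box.

Request:
send_rows:
  moves:
    - [[0,0,0.1,0.12,0.33,3,1],[0,0,0.1,0.12,0.33,3,1],[0,0,0,0,0,2,1],[0,0,0,0,0,0.95,1],[0,0,0,0,0,0,1]]

```text
time_s: 10.0
position: [0.5649, -0.4178, 0.0131]
tcp_rot: [[0.142, 0.99, -0.002], [0.99, -0.142, 0.002], [0.001, -0.002, -1.0]]
force: [0.4, 0.3, -0.2]
opening: 0.997
```

Request:
send_rows:
  moves:
    - [[0,0,0,0,0,0,-1],[0,0,0,0,0,0,-1],[0,0,0,0,0,0,-1],[0,0,0,0,0,0,-1],[0,0,0,0,0,0,-1]]

```text
time_s: 10.5
position: [0.5655, -0.4197, 0.0142]
tcp_rot: [[0.143, 0.99, 0.0], [0.99, -0.143, -0.001], [-0.0, 0.001, -1.0]]
force: [1.0, -0.6, -0.2]
opening: 0.635
```

Request:
send_rows:
  moves:
    - [[0,0,0,0,0,0,-1],[0,0,0,0,0,-1,-1],[0,0,0,0,0,-4,-1],[0,0,0,0,0,-4.5,-1],[0,0,0,0,0,-4.5,-1]]

```text
time_s: 11.0
position: [0.565, -0.4192, 0.1551]
tcp_rot: [[0.143, 0.99, -0.001], [0.99, -0.143, 0.001], [0.001, -0.001, -1.0]]
force: [0.2, -1.0, -1.2]
opening: 0.515
```

```bash
python3 - <<'E'
from plan import plan
plan((515,-250,180,-5,-1),(469.9,-77.8,110,-2.9,-1),step=38)
E
```

```text
t 11.0 at [ 565.  -419.2  155.1] ang -8.23 tilt [-0.001  0.001] open 0.515 F [ 0.2 -1.  -1.2]
[[0,0,-0.65,3.21,-1.47,-0.5,-1],[0,0,-0.65,3.22,-1.44,-0.5,-1],[0,0,-0.65,3.24,-1.4,-0.5,-1],[0,0,-0.65,3.25,-1.36,-0.5,-1],[0,0,-0.65,3.27,-1.33,-0.5,-1]]
[[0,0,-0.35,2.79,-1.0,1.17,-1],[0,0,-0.35,2.8,-0.98,1.17,-1],[0,0,-0.35,2.81,-0.96,1.17,-1],[0,0,-0.35,2.81,-0.95,1.17,-1],[0,0,-0.35,2.82,-0.93,1.17,-1]]
[[0,0,-0.35,2.82,-0.91,1.17,-1],[0,0,0,0,0,0,-1],[0,0,0,0,0,0,-1],[0,0,0,0,0,0,-1],[0,0,0,0,0,0,-1]]
```

Request:
send_rows:
  moves:
    - [[0,0,-0.65,3.21,-1.47,-0.5,-1],[0,0,-0.65,3.22,-1.44,-0.5,-1],[0,0,-0.65,3.24,-1.4,-0.5,-1],[0,0,-0.65,3.25,-1.36,-0.5,-1],[0,0,-0.65,3.27,-1.33,-0.5,-1]]

```text
time_s: 11.5
position: [0.5148, -0.249, 0.1795]
tcp_rot: [[0.087, 0.996, 0.001], [0.996, -0.087, -0.0], [-0.0, 0.001, -1.0]]
force: [0.7, 0.5, -0.5]
opening: 0.515
```

Request:
send_rows:
  moves:
    - [[0,0,-0.35,2.79,-1.0,1.17,-1],[0,0,-0.35,2.8,-0.98,1.17,-1],[0,0,-0.35,2.81,-0.96,1.17,-1],[0,0,-0.35,2.81,-0.95,1.17,-1],[0,0,-0.35,2.82,-0.93,1.17,-1]]

```text
time_s: 12.0
position: [0.4776, -0.1059, 0.1205]
tcp_rot: [[0.056, 0.998, 0.001], [0.998, -0.056, -0.001], [-0.0, 0.001, -1.0]]
force: [-0.0, 0.3, -1.2]
opening: 0.517
```

Request:
send_rows:
  moves:
    - [[0,0,-0.35,2.82,-0.91,1.17,-1],[0,0,0,0,0,0,-1],[0,0,0,0,0,0,-1],[0,0,0,0,0,0,-1],[0,0,0,0,0,0,-1]]

```text
time_s: 12.5
position: [0.4715, -0.0794, 0.1091]
tcp_rot: [[0.051, 0.999, 0.002], [0.999, -0.051, -0.001], [-0.001, 0.002, -1.0]]
force: [0.1, 0.9, -1.0]
opening: 0.514
```

```bash
python3 - <<'E'
from plan import plan
plan((469.9,-75,66,-2.9,-1))
from fit import *
b=capture("side"); capture("top")
p=np.array(readout.read_state()["position"]);
for z0 in(p[2]-.012,p[2]-.019,p[2]-.026):
  print(z0); look("lancet_box_mid",p[0],p[1],p[2]+.0,z0)
cv2.imwrite("pics/h3.png",cv2.resize(b[120:280,150:350],None,fx=4,fy=3.7))
E
```

```text
t 12.5 at [471.5 -79.4 109.1] ang -2.94 tilt [ 0.002 -0.001] open 0.514 F [ 0.1  0.9 -1. ]
[[0,0,-0.04,0.44,-0.18,4.31,-1],[0,0,0,0,0,0,-1],[0,0,0,0,0,0,-1],[0,0,0,0,0,0,-1],[0,0,0,0,0,0,-1]]
0.09685344249967837
lancet_box_mid {'top': ([471.0, -79.2, 0.0], np.float64(1.0)), 'side': ([472.9, -87.3, -7.0], np.float64(0.079)), 'both': ([472.9, -87.3, -6.9], np.float64(0.54))}
0.08985344249967836
lancet_box_mid {'top': ([471.0, -79.2, 0.0], np.float64(1.0)), 'side': ([474.9, -77.2, 173.6], np.float64(0.077)), 'both': ([474.9, -77.2, 173.6], np.float64(0.538))}
0.08285344249967837
lancet_box_mid {'top': ([471.0, -79.2, 0.0], np.float64(1.0)), 'side': ([476.7, -67.7, -5.9], np.float64(0.076)), 'both': ([476.7, -67.7, -5.9], np.float64(0.538))}
```

View pics/h3.png

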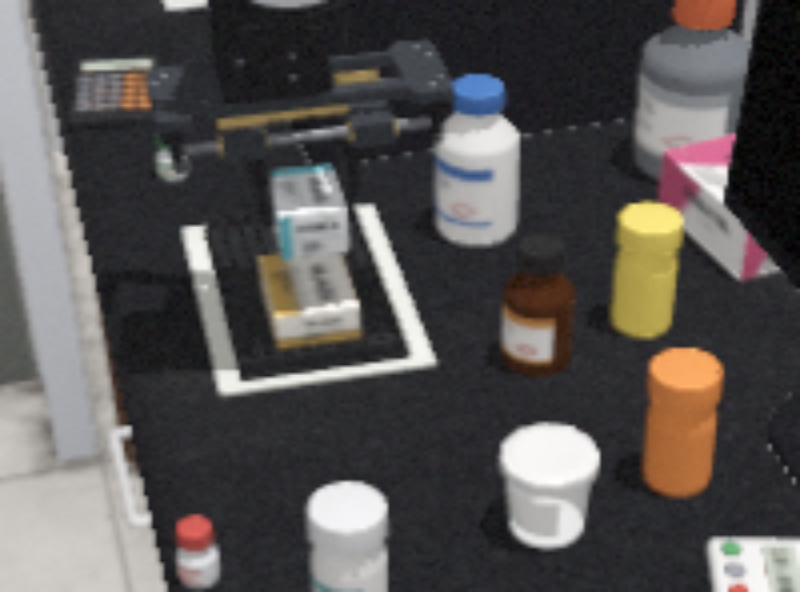

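Side crop: the lancet box is held level at about (310,215), over the slide box at (310,300). One camera can't separate y from z here, so I lower towards contact and refit there.

Request:
send_rows:
  moves:
    - [[0,0,0,0.5,-0.18,1.8,-1],[0,0,0,0,0,1.2,-1],[0,0,0,0,0,0.8,-1],[0,0,0,0,0,0.3,-1],[0,0,0,0,0,0.2,-1]]

```text
time_s: 13.4
position: [0.4688, -0.0731, 0.0653]
tcp_rot: [[0.05, 0.999, -0.0], [0.999, -0.05, 0.0], [0.0, -0.0, -1.0]]
force: [-0.1, -0.6, -1.3]
opening: 0.519
```

Request:
send_rows:
  moves:
    - [[0,0,0,0,0,0,-1],[0,0,0,0,0,0.1,-1],[0,0,0,0,0,0.1,-1],[0,0,0,0,0,0,-1],[0,0,0,0,0,0,-1]]

```text
time_s: 13.9
position: [0.4688, -0.0731, 0.0636]
tcp_rot: [[0.05, 0.999, 0.0], [0.999, -0.05, -0.0], [-0.0, 0.0, -1.0]]
force: [0.0, -0.7, -0.7]
opening: 0.514
```

Request:
send_rows:
  moves:
    - [[0,0,0,0,0.1,0.1,-1],[0,0,0,0,0,0.05,-1],[0,0,0,0,0,0,-1],[0,0,0,0,0,0,-1],[0,0,0,0,0,0,-1]]

```text
time_s: 14.4
position: [0.4697, -0.0731, 0.0619]
tcp_rot: [[0.05, 0.999, -0.0], [0.999, -0.05, 0.0], [0.0, -0.0, -1.0]]
force: [-0.2, 0.2, -0.3]
opening: 0.511
```

```bash
python3 - <<'E'
from fit import *
print(readout.read_state()["force"],readout.read_state()["position"])
b=capture("side");capture("top")
print("lancet",fit({"side":mask("side","lancet_box_mid",(.47,-.077,.065))},SH["lancet_box_mid"],(.47,-.077),True,.0465))
# slide box: compare by rendering visible part = slide minus lancet
m=mask("side","slide_box_mid",(.47,-.077,.031)); print("slide",fit({"side":m|mask("side","lancet_box_mid",(.47,-.077,.065))},SH["lancet_box_mid"],(.47,-.077),True,.0465))
cv2.imwrite("pics/h4.png",cv2.resize(b[150:230,190:290],None,fx=8,fy=7.4,interpolation=cv2.INTER_CUBIC))
E
```

```text
[-0.21946135  0.18027507 -0.2911624 ] [ 0.46968433 -0.07307681  0.06194336]
lancet ([471.4, -74.3, 173.7], np.float64(0.057))
slide ([466.7, -118.5, -2.7], np.float64(0.332))
```

View pics/h4.png

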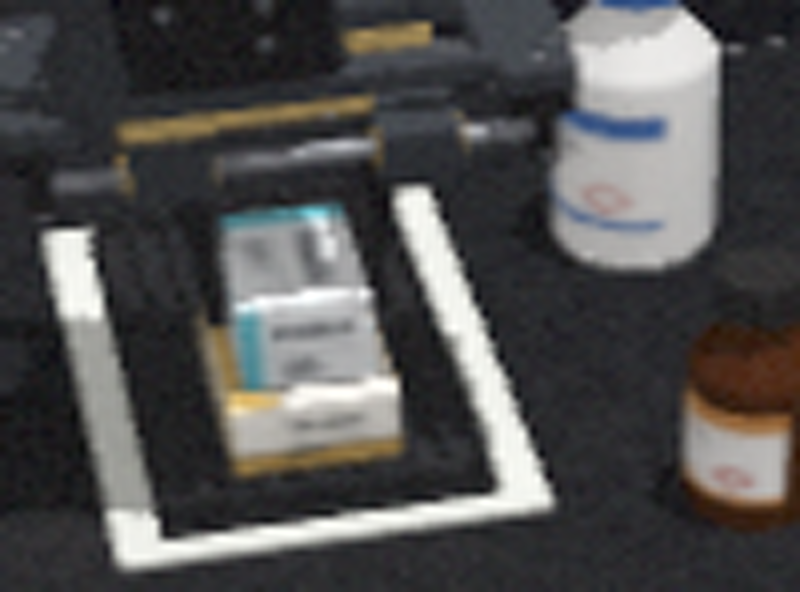

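The lancet fit (471, -74) matches the slide box's fit in the same camera (470, -74). In the crop it sits centred on the slide box with even margins. I lower the last 2 mm and release.

Request:
send_rows:
  moves:
    - [[0,0,0,0,0,0.1,-1],[0,0,0,0,0,0.08,-1],[0,0,0,0,0,0,-1],[0,0,0,0,0,0,-1],[0,0,0,0,0,0,-1]]

```text
time_s: 15.15
position: [0.4697, -0.0731, 0.0602]
tcp_rot: [[0.05, 0.999, 0.0], [0.999, -0.05, -0.0], [-0.0, 0.0, -1.0]]
force: [-0.6, -0.0, 1.3]
opening: 0.514
```

Request:
send_rows:
  moves:
    - [[0,0,0,0,0,0,0.6],[0,0,0,0,0,0,0.6],[0,0,0,0,0,0,0.6],[0,0,0,0,0,0,0.6],[0,0,0,0,0,0,0.6]]

```text
time_s: 15.65
position: [0.4697, -0.0731, 0.0601]
tcp_rot: [[0.05, 0.999, -0.0], [0.999, -0.05, -0.0], [-0.0, -0.0, -1.0]]
force: [-0.6, -0.5, -0.2]
opening: 0.782
```

Request:
send_rows:
  moves:
    - [[0,0,0,0,0,-2,1],[0,0,0,0,0,-4,1],[0,0,0,0,0,-4.5,1],[0,0,0,0,0,-3,1],[0,0,0,0,0,0,1]]

```text
time_s: 16.15
position: [0.4725, -0.0741, 0.1992]
tcp_rot: [[0.05, 0.999, 0.009], [0.999, -0.05, -0.004], [-0.003, 0.009, -1.0]]
force: [0.4, -0.8, -1.1]
opening: 0.994
```

```bash
python3 - <<'E'
from plan import plan
plan((520,-230,190,-5,1),(562.8,-323.9,120,-8,1))
E
```

```text
t 16.15 at [472.5 -74.1 199.2] ang -2.86 tilt [ 0.009 -0.004] open 0.994 F [ 0.4 -0.8 -1.1]
[[0,0,0.54,-3.83,1.38,0.23,1],[0,0,0.54,-3.82,1.42,0.23,1],[0,0,0.54,-3.81,1.45,0.23,1],[0,0,0.54,-3.79,1.49,0.23,1],[0,0,1.0,-2.99,1.69,2.33,1]]
[[0,0,1.0,-2.96,1.75,2.33,1],[0,0,1.0,-2.93,1.8,2.33,1],[0,0,0,0,0,0,1],[0,0,0,0,0,0,1],[0,0,0,0,0,0,1]]
```

```bash
python3 - <<'E'
from plan import plan
plan((520,-230,190,-30,1),(562.8,-323.9,120,-45,1),(562.8,-323.9,40,-45,1))
E
```

```text
t 16.15 at [472.5 -74.1 199.2] ang -2.86 tilt [ 0.009 -0.004] open 0.994 F [ 0.4 -0.8 -1.1]
[[0,0,6.79,-3.83,1.38,0.23,1],[0,0,6.79,-3.64,1.82,0.23,1],[0,0,6.79,-3.4,2.24,0.23,1],[0,0,6.79,-3.11,2.63,0.23,1],[0,0,5.0,-2.0,2.8,2.33,1]]
[[0,0,5.0,-1.75,2.96,2.33,1],[0,0,5.0,-1.48,3.1,2.33,1],[0,0,-0.0,0.0,0.0,4.0,1],[0,0,-0.0,0.0,0.0,4.0,1],[0,0,0,0,0,0,1]]
```

Request:
send_rows:
  moves:
    - [[0,0,6.8,-3.83,1.38,0.23,1],[0,0,6.8,-3.64,1.82,0.23,1],[0,0,6.8,-3.4,2.24,0.23,1],[0,0,6.8,-3.11,2.63,0.23,1],[0,0,5,-2.0,2.8,2.33,1]]

```text
time_s: 16.65
position: [0.5328, -0.2635, 0.1635]
tcp_rot: [[0.579, 0.815, 0.004], [0.815, -0.579, -0.003], [-0.0, 0.005, -1.0]]
force: [0.8, -0.1, 0.7]
opening: 1.002
```

Request:
send_rows:
  moves:
    - [[0,0,5,-1.75,2.96,2.33,1],[0,0,5,-1.48,3.1,2.33,1],[0,0,0,0,0,0,1],[0,0,0,0,0,0,1],[0,0,0,0,0,0,1]]

```text
time_s: 17.15
position: [0.559, -0.3216, 0.1157]
tcp_rot: [[0.707, 0.707, -0.001], [0.707, -0.707, 0.001], [0.0, -0.002, -1.0]]
force: [0.5, 0.8, 0.1]
opening: 1.0
```

```bash
python3 - <<'E'
from plan import plan
plan((562.8,-323.9,40,-45,1))
from fit import *
b=capture("side");capture("top")
print("lancet",fit({"side":mask("side","lancet_box_mid",(.47,-.077,.065))},SH["lancet_box_mid"],(.47,-.077),True,.046))
E
```

```text
t 17.15 at [ 559.  -321.6  115.7] ang -45.02 tilt [-0.001  0.001] open 1.0 F [0.5 0.8 0.1]
[[0,0,-0.01,0.05,0.22,3.78,1],[0,0,-0.01,0.05,0.22,3.78,1],[0,0,0,0,0,0,1],[0,0,0,0,0,0,1],[0,0,0,0,0,0,1]]
lancet ([470.1, -75.2, 177.0], np.float64(0.049))
```

Lancet box in place (same-camera offsets under 1.5 mm, yaw -3°). Now the cup.

Request:
send_rows:
  moves:
    - [[0,0,0,0.1,0.44,2,1],[0,0,0,0,0,2.5,1],[0,0,0,0,0,2,1],[0,0,0,0,0,1,1],[0,0,0,0,0,0,1]]

```text
time_s: 17.8
position: [0.5628, -0.3241, 0.0403]
tcp_rot: [[0.707, 0.707, -0.002], [0.707, -0.707, 0.002], [-0.0, -0.002, -1.0]]
force: [-0.1, -0.8, 0.1]
opening: 1.005
```

Request:
send_rows:
  moves:
    - [[0,0,0,0,0,0,-1],[0,0,0,0,0,0,-1],[0,0,0,0,0,0,-1],[0,0,0,0,0,0,-1],[0,0,0,0,0,0,-1]]

```text
time_s: 18.3
position: [0.5637, -0.3255, 0.0417]
tcp_rot: [[0.708, 0.706, 0.001], [0.706, -0.708, -0.001], [0.0, 0.001, -1.0]]
force: [-0.6, 0.3, 2.4]
opening: 0.668
```

Request:
send_rows:
  moves:
    - [[0,0,0,0,0,0,-1],[0,0,0,0,0,0,-1],[0,0,0,0,0,-2,-1],[0,0,0,0,0,-4,-1],[0,0,0,0,0,-4,-1]]

```text
time_s: 18.8
position: [0.5626, -0.3246, 0.1407]
tcp_rot: [[0.708, 0.706, -0.003], [0.706, -0.708, 0.002], [-0.0, -0.003, -1.0]]
force: [0.6, -0.4, 0.3]
opening: 0.661
```

```bash
python3 - <<'E'
from plan import plan
plan((535,-245,220,-45,-1),(470,-60,220,-45,-1),(475,19.9,130,-45,-1),step=38)
E
```

```text
t 18.8 at [ 562.6 -324.6  140.7] ang -45.08 tilt [-0.003  0.002] open 0.661 F [ 0.6 -0.4  0.3]
[[0,0,-0.02,0.92,-1.9,-1.98,-1],[0,0,-0.02,0.92,-1.9,-1.98,-1],[0,0,-0.02,0.92,-1.9,-1.98,-1],[0,0,-0.02,0.92,-1.9,-1.98,-1],[0,0,0.0,1.41,-2.95,-0.0,-1]]
[[0,0,0.0,1.41,-2.95,-0.0,-1],[0,0,0.0,1.41,-2.95,-0.0,-1],[0,0,0.0,1.41,-2.95,-0.0,-1],[0,0,0.0,1.41,-2.95,-0.0,-1],[0,0,0.0,1.41,-2.95,-0.0,-1]]
[[0,0,0.0,1.5,-1.32,2.25,-1],[0,0,0.0,1.5,-1.32,2.25,-1],[0,0,0.0,1.5,-1.32,2.25,-1],[0,0,0.0,1.5,-1.32,2.25,-1],[0,0,0,0,0,0,-1]]
```

Request:
send_rows:
  moves:
    - [[0,0,0,0.92,-1.9,-1.98,-1],[0,0,0,0.92,-1.9,-1.98,-1],[0,0,0,0.92,-1.9,-1.98,-1],[0,0,0,0.92,-1.9,-1.98,-1],[0,0,0,1.41,-2.95,0,-1]]

```text
time_s: 19.3
position: [0.5269, -0.216, 0.223]
tcp_rot: [[0.709, 0.705, 0.006], [0.705, -0.709, -0.004], [0.001, 0.008, -1.0]]
force: [-0.2, -0.1, 0.2]
opening: 0.667
```

Request:
send_rows:
  moves:
    - [[0,0,0,1.41,-2.95,0,-1],[0,0,0,1.41,-2.95,0,-1],[0,0,0,1.41,-2.95,0,-1],[0,0,0,1.41,-2.95,0,-1],[0,0,0,1.41,-2.95,0,-1]]

```text
time_s: 19.8
position: [0.4699, -0.0592, 0.2201]
tcp_rot: [[0.708, 0.706, -0.0], [0.706, -0.708, 0.0], [-0.0, -0.0, -1.0]]
force: [-0.3, 0.4, 0.3]
opening: 0.665
```

Request:
send_rows:
  moves:
    - [[0,0,0,1.5,-1.32,2.25,-1],[0,0,0,1.5,-1.32,2.25,-1],[0,0,0,1.5,-1.32,2.25,-1],[0,0,0,1.5,-1.32,2.25,-1],[0,0,0,0,0,0,-1]]

```text
time_s: 20.3
position: [0.4733, 0.0215, 0.1278]
tcp_rot: [[0.706, 0.708, -0.007], [0.708, -0.706, 0.002], [-0.004, -0.006, -1.0]]
force: [-0.7, -0.5, -0.1]
opening: 0.663
```

```bash
python3 - <<'E'
from plan import plan
plan((475,19.9,58,-45,-1))
from fit import *
p=np.array(readout.read_state()["position"])
b=capture("side");capture("top")
look("sample_cup_mid",p[0],p[1],p[2],p[2]-.0415)
cv2.imwrite("pics/h5.png",cv2.resize(b[90:250,150:350],None,fx=4,fy=3.7))
E
```

```text
t 20.3 at [473.3  21.5 127.8] ang -44.91 tilt [-0.007  0.002] open 0.663 F [-0.7 -0.5 -0.1]
[[0,0,0.04,0.0,0.12,3.49,-1],[0,0,0.04,0.0,0.12,3.49,-1],[0,0,0,0,0,0,-1],[0,0,0,0,0,0,-1],[0,0,0,0,0,0,-1]]
sample_cup_mid {'top': ([458.9, -6.9], np.float64(0.901)), 'side': ([471.1, 23.9], np.float64(0.154)), 'both': ([470.7, 22.4], np.float64(0.528))}
```

View pics/h5.png

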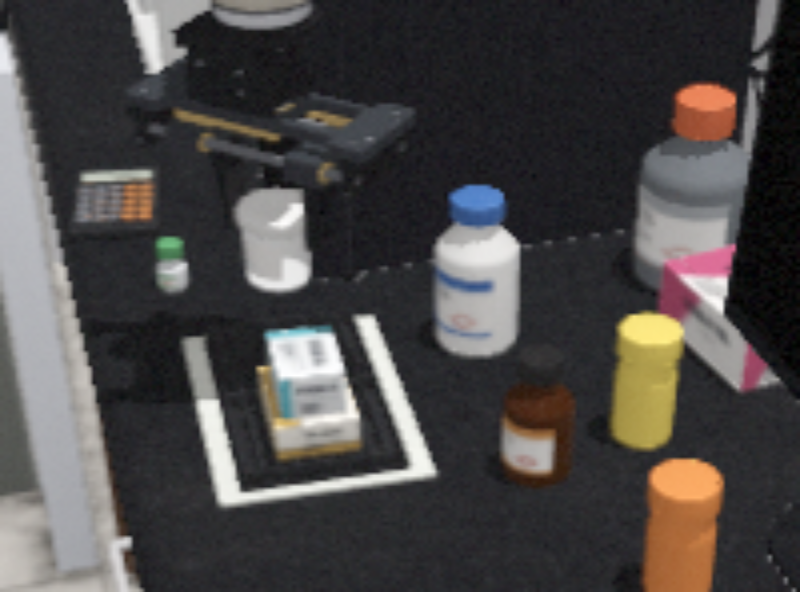

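Side crop: the cup is upright in the jaws at (275,240), and the stack looks right at (305,390). Lowering the cup.

Request:
send_rows:
  moves:
    - [[0,0,0,0,0.24,2.5,-1],[0,0,0,0,0,2.3,-1],[0,0,0,0,0,1.4,-1],[0,0,0,0,0,0.5,-1],[0,0,0,0,0,0.2,-1]]

```text
time_s: 21.0
position: [0.4783, 0.0169, 0.0616]
tcp_rot: [[0.709, 0.705, 0.001], [0.705, -0.709, -0.0], [0.001, 0.001, -1.0]]
force: [0.2, 0.4, -0.1]
opening: 0.661
```

Request:
send_rows:
  moves:
    - [[0,0,0,0,0,0,-1],[0,0,0,0,0,0,-1],[0,0,0,0,0,0,-1],[0,0,0,0,0,0,-1],[0,0,0,0,0,0,-1]]

```text
time_s: 21.5
position: [0.4778, 0.0177, 0.0616]
tcp_rot: [[0.708, 0.706, 0.001], [0.706, -0.708, -0.0], [0.0, 0.0, -1.0]]
force: [-0.2, -0.1, 0.6]
opening: 0.667
```

Request:
send_rows:
  moves:
    - [[0,0,0,0,-0.35,0,-1],[0,0,0,0,0,0.15,-1],[0,0,0,0,0,0.15,-1],[0,0,0,0,0,0,-1],[0,0,0,0,0,0,-1]]

```text
time_s: 22.0
position: [0.4752, 0.0202, 0.0581]
tcp_rot: [[0.708, 0.706, -0.0], [0.706, -0.708, 0.0], [-0.0, -0.0, -1.0]]
force: [0.6, -0.1, -0.3]
opening: 0.666
```

Request:
send_rows:
  moves:
    - [[0,0,0,0,0,0.05,-1],[0,0,0,0,0,0,0.8],[0,0,0,0,0,0,0.8],[0,0,0,0,0,0,0.8],[0,0,0,0,0,0,0.8]]

```text
time_s: 22.5
position: [0.4752, 0.0202, 0.0578]
tcp_rot: [[0.708, 0.706, 0.0], [0.706, -0.708, -0.0], [0.0, 0.0, -1.0]]
force: [-0.3, -0.6, -0.3]
opening: 0.881
```

Request:
send_rows:
  moves:
    - [[0,0,0,0,0,0,1],[0,0,0,0,0,-2,1],[0,0,0,0,0,-4,1],[0,0,0,0,0,-4.5,1],[0,0,0,0,0,-4.5,1]]

```text
time_s: 23.0
position: [0.4745, 0.0202, 0.2091]
tcp_rot: [[0.708, 0.706, -0.001], [0.706, -0.708, 0.0], [-0.001, -0.001, -1.0]]
force: [0.9, -0.3, 0.2]
opening: 0.998
```

```bash
python3 - <<'E'
from plan import plan
plan((428.3,-200,210,-20,1),(428.3,-367.7,170,0,1))
E
```

```text
t 23.0 at [474.5  20.2 209.1] ang -45.08 tilt [-0.001  0.   ] open 0.998 F [ 0.9 -0.3  0.2]
[[0,0,-4.18,-3.14,2.05,-0.02,1],[0,0,-4.18,-3.28,1.82,-0.02,1],[0,0,-4.18,-3.4,1.58,-0.02,1],[0,0,-4.18,-3.51,1.32,-0.02,1],[0,0,-4.18,-3.6,1.07,-0.02,1]]
[[0,0,-4.18,-3.66,0.8,-0.02,1],[0,0,-5.0,-3.94,1.43,1.0,1],[0,0,-5.0,-4.05,1.09,1.0,1],[0,0,-5.0,-4.13,0.73,1.0,1],[0,0,-5.0,-4.18,0.37,1.0,1]]
```

Request:
send_rows:
  moves:
    - [[0,0,-4.18,-3.14,2.05,0,1],[0,0,-4.18,-3.28,1.82,0,1],[0,0,-4.18,-3.4,1.58,0,1],[0,0,-4.18,-3.51,1.32,0,1],[0,0,-4.18,-3.6,1.07,0,1]]

```text
time_s: 23.5
position: [0.436, -0.1646, 0.2079]
tcp_rot: [[0.407, 0.914, 0.0], [0.914, -0.407, -0.0], [0.0, 0.0, -1.0]]
force: [0.3, 0.1, 0.5]
opening: 0.996
```

Request:
send_rows:
  moves:
    - [[0,0,-4.18,-3.66,0.8,0,1],[0,0,-5,-3.94,1.43,1,1],[0,0,-5,-4.05,1.09,1,1],[0,0,-5,-4.13,0.73,1,1],[0,0,-5,-4.18,0.37,1,1]]

```text
time_s: 24.0
position: [0.4286, -0.3694, 0.1673]
tcp_rot: [[-0.003, 1.0, -0.0], [1.0, 0.003, 0.0], [0.0, -0.0, -1.0]]
force: [0.7, -0.1, -0.4]
opening: 1.001
```

Request:
send_rows:
  moves:
    - [[0,0,0,0,0,0,1],[0,0,0,0,0,0,1],[0,0,0,0,0,0,1],[0,0,0,0,0,0,1],[0,0,0,0,0,0,1]]

```text
time_s: 24.5
position: [0.4293, -0.3666, 0.1682]
tcp_rot: [[-0.002, 1.0, 0.0], [1.0, 0.002, -0.0], [-0.0, 0.0, -1.0]]
force: [-0.2, -0.2, -0.4]
opening: 1.001
```

```bash
python3 - <<'E'
from plan import plan
plan((428.3,-367,43,0,1),step=30)
from fit import *
a=capture("top");b=capture("side")
look("sample_cup_mid",.475,.02,.05,.016)
print("lancet",fit({"side":mask("side","lancet_box_mid",(.47,-.077,.065))},SH["lancet_box_mid"],(.47,-.077),True,.046))
cv2.imwrite("pics/h6.png",np.hstack([cv2.resize(a[130:290,150:350],None,fx=2,fy=3),cv2.resize(b[120:280,150:350],None,fx=2,fy=3)]))
E
```

```text
t 24.5 at [ 429.3 -366.6  168.2] ang 0.09 tilt [ 0. -0.] open 1.001 F [-0.2 -0.2 -0.4]
[[0,0,0.02,-0.01,-0.02,2.5,1],[0,0,0.02,-0.01,-0.02,2.5,1],[0,0,0.02,-0.01,-0.02,2.5,1],[0,0,0.02,-0.01,-0.02,2.5,1],[0,0,0.02,-0.01,-0.02,2.5,1]]
sample_cup_mid {}Traceback (most recent call last):
  File "<stdin>", line 6, in <module>
  File "fit.py", line 22, in fit
    big={c:cv2.resize(m.astype(np.uint8),None,fx=S,fy=S,interpolation=cv2.INTER_NEAREST) for c,m in masks.items()}
                      ^^^^^^^^
AttributeError: 'NoneType' object has no attribute 'astype'
```

Request:
send_rows:
  moves:
    - [[0,0,0,0,0,2.5,1],[0,0,0,0,0,3,1],[0,0,0,0,0,3,1],[0,0,0,0,0,2.5,1],[0,0,0,0,0,1.5,1]]

```text
time_s: 25.25
position: [0.4284, -0.367, 0.0408]
tcp_rot: [[-0.0, 1.0, -0.002], [1.0, 0.0, 0.002], [0.002, -0.002, -1.0]]
force: [-1.1, -0.3, -0.1]
opening: 0.999
```

Request:
send_rows:
  moves:
    - [[0,0,0,0,0,0,-1],[0,0,0,0,0,0,-1],[0,0,0,0,0,0,-1],[0,0,0,0,0,0,-1],[0,0,0,0,0,0,-1]]

```text
time_s: 25.75
position: [0.4294, -0.3683, 0.0437]
tcp_rot: [[-0.0, 1.0, 0.001], [1.0, 0.0, -0.001], [-0.001, 0.001, -1.0]]
force: [-0.2, 0.5, 0.3]
opening: 0.633
```

Request:
send_rows:
  moves:
    - [[0,0,0,0,0,0,-1],[0,0,0,0,0,0,-1],[0,0,0,0,0,0,-1],[0,0,0,0,0,0,-1],[0,0,0,0,0,0,-1]]

```text
time_s: 26.25
position: [0.4293, -0.3682, 0.0433]
tcp_rot: [[-0.0, 1.0, 0.001], [1.0, 0.0, -0.001], [-0.001, 0.001, -1.0]]
force: [-0.7, 0.9, 5.0]
opening: 0.498
```

Request:
send_rows:
  moves:
    - [[0,0,0,0,0,-2,-1],[0,0,0,0,0,-4,-1],[0,0,0,0,0,-4.5,-1],[0,0,0,0,0,-4.5,-1],[0,0,0,0,0,-4,-1]]

```text
time_s: 26.75
position: [0.4289, -0.3675, 0.2343]
tcp_rot: [[-0.0, 1.0, -0.0], [1.0, 0.0, 0.0], [0.0, -0.0, -1.0]]
force: [0.3, 0.1, -0.5]
opening: 0.505
```

```bash
python3 - <<'E'
from plan import plan
plan((480,-200,240,0,-1),(618.4,-63.6,230,-3.3,-1),step=38)
E
```

```text
t 26.75 at [ 428.9 -367.5  234.3] ang 0.01 tilt [-0.  0.] open 0.505 F [ 0.3  0.1 -0.5]
[[0,0,0.0,3.35,1.02,-0.11,-1],[0,0,0.0,3.35,1.02,-0.11,-1],[0,0,0.0,3.35,1.02,-0.11,-1],[0,0,0.0,3.35,1.02,-0.11,-1],[0,0,0.0,3.35,1.02,-0.11,-1]]
[[0,0,0.55,2.27,2.31,0.17,-1],[0,0,0.55,2.3,2.28,0.17,-1],[0,0,0.55,2.32,2.26,0.17,-1],[0,0,0.55,2.34,2.24,0.17,-1],[0,0,0.55,2.36,2.22,0.17,-1]]
[[0,0,0.55,2.38,2.19,0.17,-1],[0,0,0,0,0,0,-1],[0,0,0,0,0,0,-1],[0,0,0,0,0,0,-1],[0,0,0,0,0,0,-1]]
```

Request:
send_rows:
  moves:
    - [[0,0,0,3.35,1.02,0,-1],[0,0,0,3.35,1.02,0,-1],[0,0,0,3.35,1.02,0,-1],[0,0,0,3.35,1.02,0,-1],[0,0,0,3.35,1.02,0,-1]]

```text
time_s: 27.25
position: [0.4797, -0.1986, 0.2321]
tcp_rot: [[0.0, 1.0, -0.001], [1.0, -0.0, 0.001], [0.001, -0.001, -1.0]]
force: [0.6, -0.4, -0.9]
opening: 0.5
```

Request:
send_rows:
  moves:
    - [[0,0,0.55,2.27,2.31,0.17,-1],[0,0,0.55,2.3,2.28,0.17,-1],[0,0,0.55,2.32,2.26,0.17,-1],[0,0,0.55,2.34,2.24,0.17,-1],[0,0,0.55,2.36,2.22,0.17,-1]]

```text
time_s: 27.75
position: [0.5956, -0.0853, 0.2234]
tcp_rot: [[0.048, 0.999, -0.002], [0.999, -0.048, 0.001], [0.0, -0.002, -1.0]]
force: [-0.5, -0.2, -0.3]
opening: 0.5
```

Request:
send_rows:
  moves:
    - [[0,0,0.55,2.38,2.19,0.17,-1],[0,0,0,0,0,0,-1],[0,0,0,0,0,0,-1],[0,0,0,0,0,0,-1],[0,0,0,0,0,0,-1]]

```text
time_s: 28.25
position: [0.6174, -0.0646, 0.2224]
tcp_rot: [[0.059, 0.998, -0.001], [0.998, -0.059, 0.0], [0.0, -0.001, -1.0]]
force: [0.4, 0.1, -0.8]
opening: 0.497
```

```bash
python3 - <<'E'
from plan import plan
plan((618.4,-63.6,120,-3.3,-1),step=30)
from fit import *
a=capture("top");b=capture("side")
p=np.array(readout.read_state()["position"])
cv2.imwrite("pics/h6.png",np.hstack([cv2.resize(a[100:290,150:350],None,fx=2,fy=3),cv2.resize(b[90:280,150:350],None,fx=2,fy=3)]))
look("strip_bottle_mid",p[0],p[1],p[2],p[2]-.043)
look("sample_cup_mid",.475,.02,.05,.016)
E
```

```text
t 28.25 at [617.4 -64.6 222.4] ang -3.36 tilt [-0.001  0.   ] open 0.497 F [ 0.4  0.1 -0.8]
[[0,0,-0.02,0.03,0.02,2.56,-1],[0,0,-0.02,0.03,0.02,2.56,-1],[0,0,-0.02,0.03,0.02,2.56,-1],[0,0,-0.02,0.03,0.02,2.56,-1],[0,0,0,0,0,0,-1]]
strip_bottle_mid {'side': ([619.1, -63.0], np.float64(0.121))}
sample_cup_mid {'top': ([472.9, 18.8], np.float64(0.352)), 'side': ([473.8, 27.9], np.float64(0.36)), 'both': ([473.0, 21.2], np.float64(0.357))}
```

View pics/h6.png

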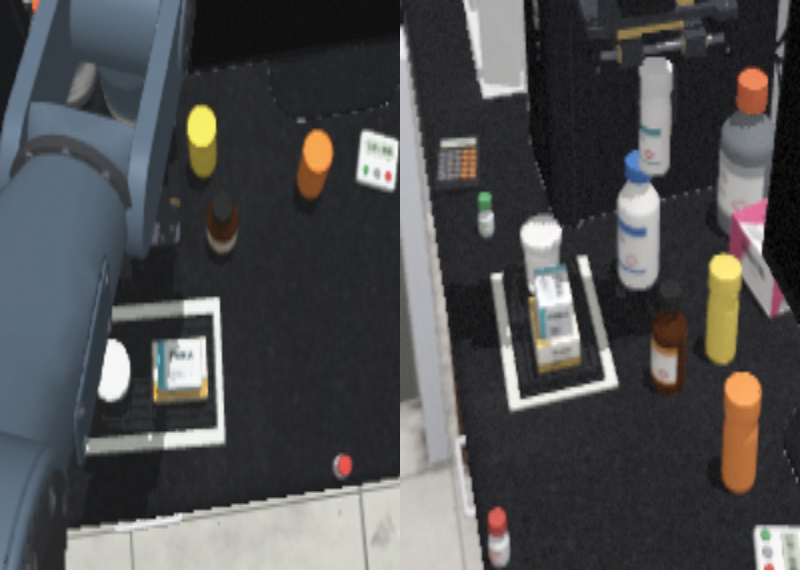

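Top crop: the stack is concentric at (180,368) with the cup at (115,368). Side crop: the strip bottle is upright at (655,115). Lowering it between the two bottles.

Request:
send_rows:
  moves:
    - [[0,0,0,0.1,0.1,3,-1],[0,0,0,0,0,3,-1],[0,0,0,0,0,3,-1],[0,0,0,0,0,1.2,-1],[0,0,0,0,0,0,-1]]

```text
time_s: 29.05
position: [0.6181, -0.0627, 0.1188]
tcp_rot: [[0.058, 0.998, -0.004], [0.998, -0.058, 0.001], [0.001, -0.004, -1.0]]
force: [-0.1, -0.2, 0.3]
opening: 0.502
```

```bash
python3 - <<'E'
from plan import plan
plan((618.4,-63.6,45,-3.3,-1),step=30)
E
```

```text
t 29.05 at [618.1 -62.7 118.8] ang -3.3 tilt [-0.004  0.001] open 0.502 F [-0.1 -0.2  0.3]
[[0,0,-0.0,-0.03,0.01,2.46,-1],[0,0,-0.0,-0.03,0.01,2.46,-1],[0,0,-0.0,-0.03,0.01,2.46,-1],[0,0,0,0,0,0,-1],[0,0,0,0,0,0,-1]]
```

Request:
send_rows:
  moves:
    - [[0,0,0,-0.1,0,2.2,-1],[0,0,0,0,0,2.2,-1],[0,0,0,0,0,1.8,-1],[0,0,0,0,0,0.8,-1],[0,0,0,0,0,0.2,-1]]

```text
time_s: 29.55
position: [0.6199, -0.0641, 0.049]
tcp_rot: [[0.057, 0.998, 0.001], [0.998, -0.057, -0.0], [-0.0, 0.001, -1.0]]
force: [-0.4, -0.0, 0.4]
opening: 0.5
```

Request:
send_rows:
  moves:
    - [[0,0,0,0,0,0,-1],[0,0,0,0,0,0,-1],[0,0,0,0,0,0,-1],[0,0,0,0,0,0,-1],[0,0,0,0,0,0,-1]]

```text
time_s: 30.05
position: [0.6195, -0.064, 0.049]
tcp_rot: [[0.057, 0.998, 0.001], [0.998, -0.057, -0.0], [-0.0, 0.001, -1.0]]
force: [-0.1, 0.4, -0.9]
opening: 0.504
```

Request:
send_rows:
  moves:
    - [[0,0,0,0,-0.1,0.2,-1],[0,0,0,0,0,0.15,-1],[0,0,0,0,0,0.15,-1],[0,0,0,0,0,0,-1],[0,0,0,0,0,0,-1]]

```text
time_s: 30.55
position: [0.6183, -0.0639, 0.0434]
tcp_rot: [[0.057, 0.998, -0.0], [0.998, -0.057, 0.0], [0.0, -0.0, -1.0]]
force: [-0.3, -0.6, -0.7]
opening: 0.5
```

Request:
send_rows:
  moves:
    - [[0,0,0,0,0,0,-1],[0,0,0,0,0,0,0.4],[0,0,0,0,0,0,0.4],[0,0,0,0,0,0,0.4],[0,0,0,0,0,0,0.4]]

```text
time_s: 31.05
position: [0.6184, -0.0639, 0.0436]
tcp_rot: [[0.057, 0.998, 0.0], [0.998, -0.057, -0.0], [-0.0, 0.0, -1.0]]
force: [-0.0, 0.6, 0.4]
opening: 0.685
```

Request:
send_rows:
  moves:
    - [[0,0,0,0,0,0,0.4],[0,0,0,0,0,-2,0.4],[0,0,0,0,0,-4,0.4],[0,0,0,0,0,-4,0.4],[0,0,0,0,0,-4,0.4]]

```text
time_s: 31.55
position: [0.618, -0.0638, 0.1848]
tcp_rot: [[0.057, 0.998, -0.001], [0.998, -0.057, 0.0], [0.0, -0.001, -1.0]]
force: [0.2, 0.4, -0.5]
opening: 0.701
```

```bash
python3 - <<'E'
from plan import plan
plan((450,-250,240,-20,.6),(330,-480,240,-50,.6))
E
```

```text
t 31.55 at [618.  -63.8 184.8] ang -3.3 tilt [-0.001  0.   ] open 0.701 F [ 0.2  0.4 -0.5]
[[0,0,2.78,-3.26,-2.62,-0.92,0.6],[0,0,2.78,-3.38,-2.45,-0.92,0.6],[0,0,2.78,-3.5,-2.29,-0.92,0.6],[0,0,2.78,-3.61,-2.11,-0.92,0.6],[0,0,2.78,-3.7,-1.94,-0.92,0.6]]
[[0,0,2.78,-3.79,-1.76,-0.92,0.6],[0,0,5.0,-4.29,-0.57,-0.0,0.6],[0,0,5.0,-4.32,-0.19,-0.0,0.6],[0,0,5.0,-4.32,0.18,-0.0,0.6],[0,0,5.0,-4.29,0.56,-0.0,0.6]]
[[0,0,5.0,-4.22,0.93,-0.0,0.6],[0,0,5.0,-4.12,1.3,-0.0,0.6],[0,0,0,0,0,0,0.6],[0,0,0,0,0,0,0.6],[0,0,0,0,0,0,0.6]]
```

```bash
python3 - <<'E'
from plan import plan
plan((430,-30,240,0,.6),(380,80,250,20,.6),(290,390,250,60,.6))
E
```

```text
t 31.55 at [618.  -63.8 184.8] ang -3.3 tilt [-0.001  0.   ] open 0.701 F [ 0.2  0.4 -0.5]
[[0,0,-0.66,0.46,-3.79,-1.1,0.6],[0,0,-0.66,0.5,-3.79,-1.1,0.6],[0,0,-0.66,0.55,-3.78,-1.1,0.6],[0,0,-0.66,0.59,-3.77,-1.1,0.6],[0,0,-0.66,0.63,-3.77,-1.1,0.6]]
[[0,0,-6.67,3.67,-1.67,-0.33,0.6],[0,0,-6.67,3.84,-1.23,-0.33,0.6],[0,0,-6.67,3.95,-0.78,-0.33,0.6],[0,0,-5.0,4.03,0.27,-0.0,0.6],[0,0,-5.0,3.99,0.62,-0.0,0.6]]
[[0,0,-5.0,3.92,0.96,-0.0,0.6],[0,0,-5.0,3.82,1.3,-0.0,0.6],[0,0,-5.0,3.69,1.63,-0.0,0.6],[0,0,-5.0,3.54,1.94,-0.0,0.6],[0,0,-5.0,3.35,2.25,-0.0,0.6]]
[[0,0,-5.0,3.14,2.53,-0.0,0.6],[0,0,0,0,0,0,0.6],[0,0,0,0,0,0,0.6],[0,0,0,0,0,0,0.6],[0,0,0,0,0,0,0.6]]
```

Request:
send_rows:
  moves:
    - [[0,0,-0.66,0.46,-3.8,-1.1,0.6],[0,0,-0.66,0.5,-3.8,-1.1,0.6],[0,0,-0.66,0.55,-3.8,-1.1,0.6],[0,0,-0.66,0.6,-3.8,-1.1,0.6],[0,0,-0.66,0.63,-3.8,-1.1,0.6]]

```text
time_s: 32.05
position: [0.4277, -0.0296, 0.239]
tcp_rot: [[-0.001, 1.0, 0.0], [1.0, 0.001, -0.0], [-0.0, 0.0, -1.0]]
force: [-1.1, -0.4, 1.2]
opening: 0.795
```

Request:
send_rows:
  moves:
    - [[0,0,-6.67,3.67,-1.67,-0.33,0.6],[0,0,-6.67,3.84,-1.23,-0.33,0.6],[0,0,-6.67,3.95,-0.78,-0.33,0.6],[0,0,-5,4.03,0.27,0,0.6],[0,0,-5,4,0.62,0,0.6]]

```text
time_s: 32.55
position: [0.356, 0.159, 0.2489]
tcp_rot: [[-0.503, 0.864, 0.001], [0.864, 0.503, 0.0], [-0.001, 0.001, -1.0]]
force: [0.6, 0.6, -0.7]
opening: 0.802
```

Request:
send_rows:
  moves:
    - [[0,0,-5,3.92,0.96,0,0.6],[0,0,-5,3.82,1.3,0,0.6],[0,0,-5,3.7,1.63,0,0.6],[0,0,-5,3.54,1.94,0,0.6],[0,0,-5,3.35,2.25,0,0.6]]

```text
time_s: 33.05
position: [0.2994, 0.3531, 0.2487]
tcp_rot: [[-0.822, 0.57, 0.001], [0.57, 0.822, 0.0], [-0.0, 0.0, -1.0]]
force: [0.5, -0.5, -0.2]
opening: 0.8
```

Request:
send_rows:
  moves:
    - [[0,0,-5,3.14,2.53,0,0.6],[0,0,0,0,0,0,0.6],[0,0,0,0,0,0,0.6],[0,0,0,0,0,0,0.6],[0,0,0,0,0,0,0.6]]

```text
time_s: 33.55
position: [0.2893, 0.3891, 0.2484]
tcp_rot: [[-0.865, 0.502, -0.0], [0.502, 0.865, -0.001], [-0.0, -0.001, -1.0]]
force: [1.2, 0.1, 0.1]
opening: 0.8
```

```bash
python3 - <<'E'
from fit import *
a=capture("top");b=capture("side")
cv2.imwrite("pics/f1.png",np.hstack([cv2.resize(a[130:290,130:330],None,fx=2,fy=3),cv2.resize(b[110:270,160:360],None,fx=2,fy=3)]))
look("lancet_box_mid",.47,-.077,.065,.046)
look("strip_bottle_mid",.618,-.064,.05); look("sample_cup_mid",.475,.02,.05,.016)
for c in("top","side"): print([(np.round(d["location"],3).tolist(),round(d["p"],2)) for d in spot_in(c,"control_vial_1_mid")])
E
```

```text
lancet_box_mid {'top': ([469.3, -77.7, -5.2], np.float64(0.038))}
strip_bottle_mid {'side': ([617.8, -62.5], np.float64(0.202))}
sample_cup_mid {'top': ([474.1, 22.5], np.float64(0.087)), 'side': ([475.3, 26.1], np.float64(0.342)), 'both': ([473.8, 22.6], np.float64(0.216))}
[([0.349, -0.305, 0.041], 0.6)]
[([0.463, -0.112, 0.038], 0.52), ([0.352, -0.313, 0.025], 0.5)]
```

View pics/f1.png

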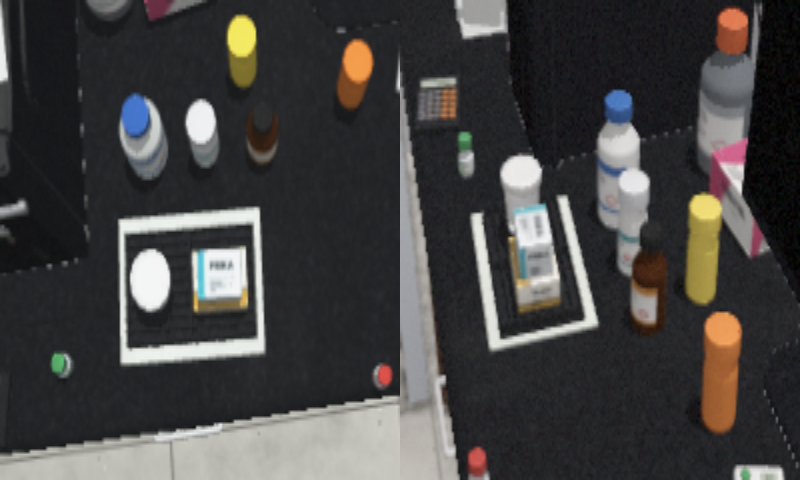

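```bash
python3 -c "
from rig import bot
print(bot.hand_in())"
```

```text
the job is handed in; nothing more can be done
None
```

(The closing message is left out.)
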